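# Wedge a sharpening stone tight in its over-sink holder

## Robot

A 6-joint arm with a two-finger parallel gripper is mounted at the origin on a cart in front of the work surface, level with it; the furniture and walls round the work are solid. World frame = base frame: x ahead of the robot, y to its left, z up, the work surface at z = 0. Lengths are in m, angles in rad, forces in N, time in s.
With the tool pointing down it reaches from about 0.3 to 0.875 m from the base axis. Payload 6.4 kg.
Tool frame: the origin (TCP) lies midway between the tips of the shut fingers; the grasp point (between the pads) lies 19 mm behind it; z points along the fingers, y is the direction in which the jaws open and shut (so a half turn about z gives the same grasp; the last joint's range is limited). The gripper opens to 85 mm and grips with 20 to 120 N. Pads are 22 mm wide; open, the fingers measure 114 mm over their backs; the gripper's body (76 mm by 85 mm) begins 54 mm behind the grasp point. The pads swing forward as they close: fully open they stand 13 mm farther back than shut.
Start: joints at [1.117, 0.181, 1.607, -0, 1.354, -0.206], TCP at [0.141, 0.557, 0.231] pointing down, gripper open.
Joint ranges: [-2.99, 2.99], [-0.89, 2.07], [0.3, 2.58], [-1.14, 4.28], [0, 2.63], [-3.12, 3.12]. Speed limits (rad/s): [2.57, 2.57, 3.01, 3.14, 3.14, 3.14].

## Interface

Orientations are given as a unit quaternion [w, x, y, z].
In Python, from bench import get_obs, camera, hand_in gives the robot as it stands.
- The arm moves only by the tool drive_tool, never from a script. Its argument "deltas" is a list of rows, each a list of 2 entries, a list of its own where there are three numbers: the shift along the world's x, y, z in m, then the turn about the world's z in rad. A call has 1 to 10 rows; each row shifts and turns the pose as measured when the row begins; what a row does not reach is not made up. A row lasts 1/10 s, in which the tool goes at most 50 mm and 8.59 degrees, less where a joint would pass 70% of its speed; a pose out of reach is approached as far as the arm can. A call is refused whole if a number of a shift passes 0.05 or a number of a turn 0.15, either way. A call with a gripper value outside its range is refused whole. "gripper" is the opening, from 0 (shut) to 1 (fully open), set as the call begins (left out, the last holds). The fingers move at their own pace and stop on an object; the grip force is fixed at half the most. Time passes only in rows, so rows that do not move let the fingers close. It gives the time, the measured TCP pose, the force and the opening at its end, in the units of the state.
- get_obs(): the state, without advancing time (a new reading comes with each control period).
- camera(name): name is "side" or "top"; returns a dict with "frame" (400x640x3 uint8, red, green, blue), "fx", "fy", "cx", "cy" (pixels), "k1" (the pictures are not rectified: a ray, as slopes to the right and down, at radius r is drawn at 1 + k1 r^2 times it, then the intrinsics apply), "eye" and "attitude" of the camera in the world. Camera axes: x right, y down, z forward; pixel columns grow to the right and rows downward; lengths in m; the calibration is good to about 2 mm. A picture is of the moment at which its call begins. There is no depth.
- hand_in(): hands the job in, once; it reports no verdict.
The state is a dict: "time_s": time; "q": joint angles; "dq": joint speeds; "joint_efforts": joint torques, N m; "eef_pos": TCP position; "eef_rot": TCP orientation; "wrist_force": force on the tool from outside, world axes, zero at the start; "torque": the same for the moment, N m; "opening": opening from 0.0 (shut) to 1.0 (fully open).
Only numpy, scipy, OpenCV 4.12 (cv2) and the standard library are available. Lean on these libraries where they do the work, as an engineer would, in place of code of your own. Each camera call takes 0.05 s, during which the arm holds its last target.

## Task

Put the two-layer sharpening stone into its bed on the wooden board over the sink, back against the two small blocks behind the bed and up against the rubber buffer at its left end. Then push the dark wedge, thin end first and lying flat, into the gap between the stone's right end and the sloping end block, and drive it in until it sits tight and holds by itself: firmly, but without forcing it, and without disturbing the salt shaker, spoon rest and cork.

Things in the scene. Friction and masses are not known exactly. Their poses are not given: they have to be found in the camera images.
- board: light wooden board, 260 x 550 x 22 mm, fixed across the sink, its top about 0.202 above height zero. Origin: centre of its underside; x away from the robot, y left along its length, z up; top at z = 22 mm; everything stands on it. Two fixed blocks, 18 mm high, stand behind the stone's bed: front faces at x = 76, over y = 33 to 57 and 173 to 197 mm; free space between them.
- bed_centre (a point): centre of the stone's bed on the board's top (board x = 48, y = 115 mm). The bed is bare, x = 20 to 76, y = 30 to 200 mm: rear blocks behind, rubber buffer at its left end, wedge gap and end block at its right end, open in front.
- buffer_face (a point): on the board's top at the face of the black rubber buffer (board x = 48, y = 200 mm, true to 0.4 mm) that the stone's left end is pushed against. Buffer 52 mm wide, 24 mm high, gives 1 mm for 30 N, on a fixed stop 30 mm high behind it (y = 208 to 234, x = 18 to 78 mm).
- bed_mouth (a point): on the board's top in the front opening of the gap (board x = 20, y = 23.6 mm), about midway between the seated stone's right end (y = 30 mm) and the end block. The gap is 11 to 14.7 mm wide here and narrows by 0.12 mm per mm further in. The wedge enters along board +x; its tip is 15 to 52 mm in when tight: this cannot be measured, only felt.
- stone: sharpening stone, 56 x 170 x 28 mm, red-brown below, white above, 0.4 to 0.7 kg, first lying in front of its bed. Origin: centre of its underside; x across (56), y along (170), z up. Seated: origin at bed_centre, axes along the board's. Slides on the board with 2 to 5 N. Grip across its middle.
- stone_end (a point): middle of the stone's right end (its -y end) at the underside; board x = 48, y = 30 mm when seated. The fixed end block stands to the right of it: 26 mm high, over board x = 20 to 60 and y = -13 to 22 mm, its left face sloping 0.12 mm to the left per mm in x like the wedge; it is screwed down only to within 1.5 mm in y.
- wedge: dark waxed wooden wedge, 100 mm long, 24 high, 60 g, first lying on the board's right half, thin end roughly away from the robot. Origin: underside, mid-length; x to the thin end, y to the flat face (at y = 7.5, goes against the stone), z up. Other face: y = -7.5 mm + 0.12 x, so 21 mm thick at the thick end, 9 at the thin, the last 6 mm bevelled to 5.
- wedge_tip (a point): middle of the wedge's thin end, underside (wedge x = 50, y = 2.7 mm). Friction to stone and end block is about 0.4, so the wedge holds by itself once tight.
- wedge_butt (a point): middle of the wedge's thick end, underside (wedge x = -50, y = -3 mm). A push of about 18 N (15 to 22) along wedge x makes it tight; a push over 30 N may chip the stone. Once the play is gone the push rises by about 10 N for each further mm.
- salt: salt shaker, steel and glass, 44 mm wide, 89 high, on the board's right rear part; origin at the centre of its underside. Leave alone.
- rest: small blue and white boat-shaped spoon rest, 38 x 68 x 16 mm, on the board's rear part; origin at the centre of its underside. Leave alone.
- cork: cork stopper, 26 mm wide, 31 high, on the board's right rear corner; origin at the centre of its underside. Leave alone.

How it is judged:
On the way, in this order (a step that is already met when the one before it is completed fails the run):
1. the stone lies squarely in its bed, up against the buffer and the rear blocks (y of stone_end in the frame of board above 0.0265 m and x of each of stone_end, stone in the frame of board above 0.044 m and z of stone in the frame of board below 0.025 m and angle between stone's own z axis and vertical below 0.05 rad and angle between the y axis of stone and the y axis of board, either way round below 0.04 rad), for 0.2 s.
2. the wedge's thin end is at least 8 mm into the gap, lying flat (x of wedge_tip in the frame of board above 0.028 m and y of wedge_tip in the frame of board between 0.014 and 0.032 m and z of wedge_tip in the frame of board below 0.03 m and angle between wedge's own z axis and vertical below 0.15 rad), for 0.1 s.
At the end, for the whole second after the job is handed in: The stone lies flat in its bed against the buffer (within about 3.5 mm) and the rear blocks (within 4 mm), square to within 0.04 rad; the wedge lies flat in the gap, thin end at least 8 mm in, let go and at rest, and by itself presses on the stone with more than 6 N (all of step 1 and contact force between wedge and stone above 6 N and x of wedge_tip in the frame of board above 0.028 m and y of wedge_tip in the frame of board between 0.014 and 0.032 m and z of wedge in the frame of board below 0.028 m and angle between wedge's own z axis and vertical below 0.1 rad and linear speed of each of wedge, stone below 0.01 m/s); the robot touches nothing.
It fails at once if the wedge is forced: it presses on the stone with more than 24 N (from a push of more than about 32 N) and chips it (contact force between wedge and stone above 24 N).
It fails at once if the salt shaker, spoon rest or cork is moved more than 20 mm or tipped (distance of any of salt, rest, cork from where it was at the start of the episode above 0.02 m or angle between any of salt, cork's own z axis and vertical above 0.3 rad or angle between rest's own z axis and vertical above 0.4 rad).
It also fails if it takes over 67 s, if anything falls off the work surface, if the arm or the gripper's body presses on something with over 40 N, if the wrist force passes 120 N, or if a joint passes its speed limit or range.

## Working session

There is one attempt and no reset: what is moved stays moved. The work goes in short steps, Python scripts to look and compute and a tool call to move; the robot and the scene stay as the last step left them, time stands still between calls to the robot, and variables do not carry over. Pictures are saved under pics/ and viewed, and the job is handed in when it is done.

Besides the shell and the picture viewer there is one more tool, called after "Call:" in YAML: its name, and indented under it one key for each argument. drive_tool: Moves the arm, as the interface text tells. Its arguments: {"type":"object","properties":{"deltas":{"type":"array","items":{"type":"array"}},"gripper":{"type":"number"}},"required":["deltas"]}

```bash
mkdir -p pics; python3 - <<'E'
from bench import get_obs,camera
import cv2,pickle
print(get_obs())
for n in("side","top"):
    c=camera(n);cv2.imwrite(f"pics/{n}0.png",c["frame"][:,:,::-1]);pickle.dump(c,open(f"{n}0.pkl","wb"))
    print(n,{k:v for k,v in c.items() if k!="frame"})
E
```

```text
{'time_s': 0.0, 'q': array([ 1.11667389e+00,  1.81519477e-01,  1.60804720e+00,  8.13347679e-06,
        1.35379455e+00, -2.06281546e-01]), 'dq': array([-0.00022479, -0.00147052,  0.00048187,  0.00163065, -0.00049233,
       -0.00221688]), 'joint_efforts': array([-8.89229723e-04, -4.44873869e+01, -3.51331115e+01, -3.15723782e-04,
        9.26148175e-03,  2.88216904e-05]), 'eef_pos': array([0.14076957, 0.55691622, 0.23037734]), 'eef_rot': array([-2.90472456e-04,  1.23604353e-01,  9.92331186e-01, -8.35228703e-04]), 'wrist_force': array([ 0.66945182,  0.68164583, -0.42036639]), 'torque': array([-0.00424934,  0.04859506, -0.03740777]), 'opening': 0.9984720025654844}
side {'fx': 369.10030160046585, 'fy': 369.10030160046585, 'cx': 324.27838181054335, 'cy': 199.82627310934666, 'k1': -0.025578420456929797, 'eye': array([ 0.20459178, -0.85238403,  0.63520271]), 'attitude': array([-0.51063322,  0.83518108, -0.16992142,  0.113371  ])}
top {'fx': 431.2167015497321, 'fy': 431.2167015497321, 'cx': 321.55707498911323, 'cy': 200.59987134507307, 'k1': -0.04695594530007868, 'eye': array([ 0.33167108, -0.18670751,  1.27542612]), 'attitude': array([ 0.0597021 , -0.70016668,  0.71017888, -0.04299125])}
```

View pics/side0.png

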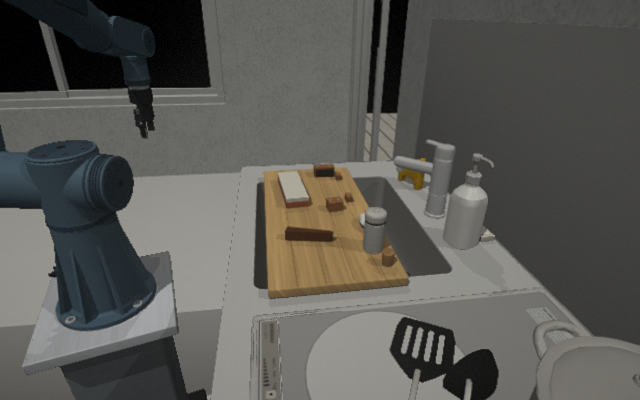

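View pics/top0.png

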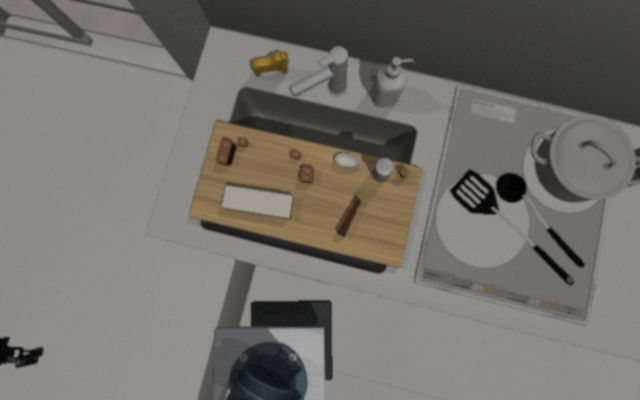

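```bash
cat > h.py <<'E'
import numpy as np,cv2,pickle
from scipy.spatial.transform import Rotation as R
def load(n): return pickle.load(open(n,"rb"))
def rot(c):
    w,x,y,z=c["attitude"]; return R.from_quat([x,y,z,w]).as_matrix()
def proj(c,P):
    P=np.atleast_2d(P); v=(P-c["eye"])@rot(c); s=v[:,:2]/v[:,2:]
    r2=(s**2).sum(1,keepdims=True); s=s*(1+c["k1"]*r2)
    return s*[c["fx"],c["fy"]]+[c["cx"],c["cy"]]
def unproj(c,uv,z):
    uv=np.atleast_2d(uv).astype(float); d=(uv-[c["cx"],c["cy"]])/[c["fx"],c["fy"]]; s=d.copy()
    for _ in range(20): s=d/(1+c["k1"]*(s**2).sum(1,keepdims=True))
    v=np.c_[s,np.ones(len(s))]@rot(c).T
    t=(np.broadcast_to(z,len(s))-c["eye"][2])/v[:,2]
    return c["eye"]+v*t[:,None]
def crop(c,x0,y0,x1,y1,k,fn):
    im=cv2.resize(c["frame"][y0:y1,x0:x1,::-1],None,fx=k,fy=k,interpolation=cv2.INTER_CUBIC)
    im=cv2.convertScaleAbs(im,alpha=1.5,beta=10)
    for x in range(x0-x0%10+10,x1,10):
        cv2.line(im,((x-x0)*k,0),((x-x0)*k,6),(0,255,0),1); 
        if x%20==0: cv2.putText(im,str(x),((x-x0)*k-10,18),0,.4,(0,255,0),1)
    for y in range(y0-y0%10+10,y1,10):
        cv2.line(im,(0,(y-y0)*k),(6,(y-y0)*k),(0,255,0),1)
        if y%20==0: cv2.putText(im,str(y),(8,(y-y0)*k+4),0,.4,(0,255,0),1)
    cv2.imwrite(fn,im)
E
python3 - <<'E'
from h import *
c=load("top0.pkl");crop(c,185,115,430,275,3,"pics/t0z.png")
c=load("side0.pkl");crop(c,250,155,410,300,4,"pics/s0z.png")
E
```

```text
(no output)
```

View pics/t0z.png

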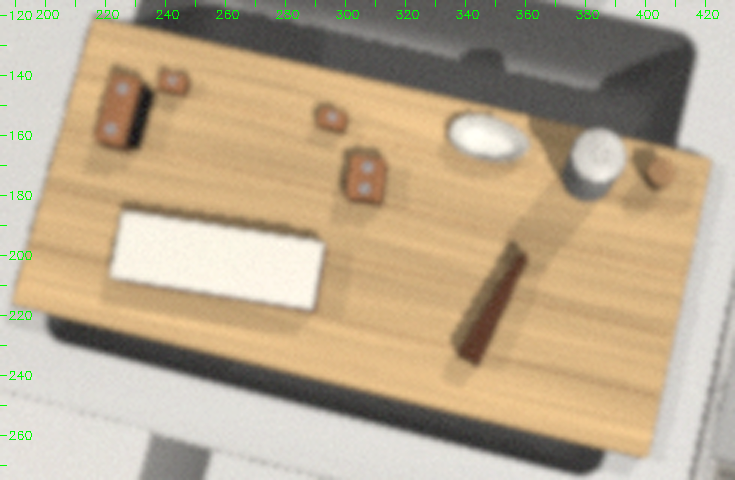

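View pics/s0z.png

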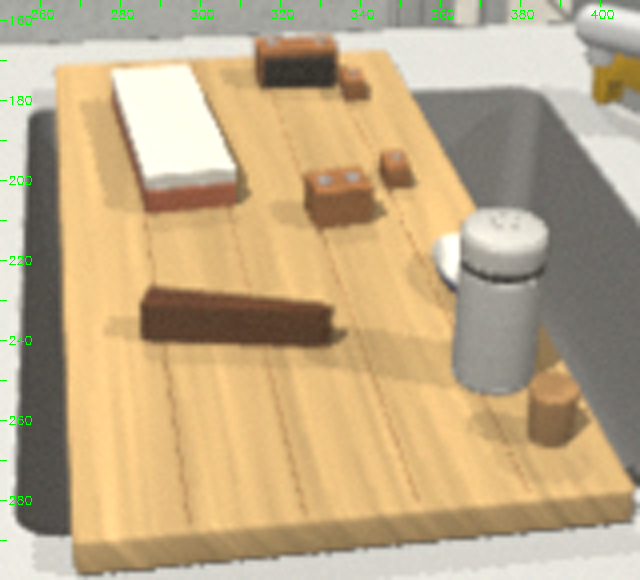

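```bash
cat > fit.py <<'E'
from h import *
from scipy.optimize import least_squares
def T(p,P,z0):
    c,s=np.cos(p[2]),np.sin(p[2]); P=np.array(P,float)
    return np.c_[p[0]+c*P[:,0]-s*P[:,1],p[1]+s*P[:,0]+c*P[:,1],z0+P[:,2]]
def fit(obs,z0,p0):  # obs list of (cam,P,uv)
    f=lambda p:np.concatenate([(proj(c,T(p,P,z0))-uv).ravel() for c,P,uv in obs])
    r=least_squares(f,p0); return r.x,r.fun.reshape(-1,2)
def tz(a): return np.array(a)/3+[185,115]
def sz(a): return np.array(a)/4+[250,155]
E
cat > f0.py <<'E'
from fit import *
t=load("top0.pkl");s=load("side0.pkl")
BC=[[.13,.275,.022],[.13,-.275,.022],[-.13,-.275,.022],[-.13,.275,.022]]
buv=tz([(92,22),(712,158),(650,457),(12,302)])
print("unproj",unproj(t,buv,.202))
suv=sz([(72,548),(632,492)]); sP=[[-.13,-.275,.022],[.13,-.275,.022]]
for nm,o in(("t",[(t,BC,buv)]),("s",[(s,sP+[BC[3]],np.r_[suv,sz([(56,66)])])])):
    b,r=fit(o,.18,[.4,-.2,-.2]); print("board",nm,b,"\n",r.round(2).tolist())
# blocks/ends via side/top later
SP=[[.028,.085,.028],[.028,-.085,.028],[-.028,-.085,.028],[-.028,.085,.028]]
suv_t=tz([(122,211),(326,239),(314,311),(109,278)])
suv_s=sz([(190,66),(237,168),(146,184),(111,70)])
for nm,o in(("t",[(t,SP,suv_t)]),("s",[(s,SP,suv_s)])):
    b,r=fit(o,.202,[.35,-.1,-.2]); print("stone",nm,b,"\n",r.round(2).tolist())
h=.024
WP=[[-.05,.0075,h],[-.05,-.0135,h],[.05,-.0015,h],[.05,.0035,h]]
WP=[[-.05,.0075,h],[-.05,-.0135,h],[.047,-.0018,h],[.047,.006,h]]
wuv_t=tz([(457,352),(477,365),(527,260),(514,248)])
wuv_s=sz([(150,287),(142,302),(330,312),(331,305)])
for nm,o in(("t",[(t,WP,wuv_t)]),("s",[(s,WP,wuv_s)])):
    b,r=fit(o,.202,[.35,-.4,-.3]); print("wedge",nm,b,"\n",r.round(2).tolist())
E
python3 f0.py
```

```text
unproj [[ 0.70015483  0.11197243  0.202     ]
 [ 0.56937418 -0.41904947  0.202     ]
 [ 0.32021766 -0.35700713  0.202     ]
 [ 0.45581103  0.17425178  0.202     ]]
board t [ 0.51162908 -0.12240883 -0.24602918] 
 [[-0.21, -1.66], [0.66, -0.54], [0.21, 0.68], [-0.71, 1.3]]
board s [ 0.51388153 -0.1247161  -0.25488437] 
 [[-1.12, -0.7], [1.54, 0.18], [-0.54, -0.63]]
stone t [ 0.48514111 -0.00491191 -0.16448229] 
 [[0.18, 0.14], [-0.44, 0.78], [-0.12, -0.82], [0.39, -0.07]]
stone s [ 0.48694913 -0.01099679 -0.17489837] 
 [[-0.09, 0.05], [0.02, 0.73], [0.04, -1.16], [0.02, 0.56]]
wedge t [ 0.44545577 -0.23130052 -0.54590558] 
 [[-0.52, 0.11], [0.28, 0.16], [-0.66, -1.35], [0.91, 1.06]]
wedge s [ 0.44836588 -0.23525446 -0.57527772] 
 [[0.46, -0.56], [-0.05, 0.78], [-0.34, 0.01], [-0.05, -0.18]]
```

```bash
cat > edge.py <<'E'
from fit import *
def lum(c,k=1.0):
    return cv2.GaussianBlur(c["frame"].astype(np.float32).sum(2)/3,(0,0),.7)
def efit(items,p0,z0,rng=3.0,it=6,n=40,offs=False):
    """items: (cam, [(A,B),...]) body edges"""
    p=np.array(p0,float)
    for k in range(it):
        w=max(1.5,rng*(1-k/it)); obs=[]
        for c,E in items:
            g=lum(c)
            for A,B in E:
                tt=np.linspace(.06,.94,n)[:,None]; P=np.array(A)*(1-tt)+np.array(B)*tt
                uv=proj(c,T(p,P,z0)); d=uv[-1]-uv[0]; nn=np.array([-d[1],d[0]])/np.hypot(*d)
                o=np.arange(-w-.5,w+.51,.25); S=uv[:,None,:]+o[None,:,None]*nn
                v=cv2.remap(g,S[...,0].astype(np.float32),S[...,1].astype(np.float32),cv2.INTER_CUBIC)
                v=cv2.blur(v,(1,7)) ; G=np.abs(v[:,4:]-v[:,:-4]); oo=o[2:-2]
                j=G.argmax(1); ok=(G.max(1)>8)&(j>0)&(j<G.shape[1]-1)
                obs.append((c,P[ok],uv[ok]+oo[j[ok]][:,None]*nn,nn))
        f=lambda q:np.concatenate([((proj(c,T(q,P,z0))-m)@nn) for c,P,m,nn in obs if len(P)])
        r=least_squares(f,p,loss="soft_l1",f_scale=.3); p=r.x
    return p,[(len(P),float(np.median((proj(c,T(p,P,z0))-m)@nn).round(2)) if len(P) else None) for c,P,m,nn in obs]
def loop(P): return [(P[i],P[(i+1)%len(P)]) for i in range(len(P))]
def box(x0,x1,y0,y1,z): return [[x1,y1,z],[x1,y0,z],[x0,y0,z],[x0,y1,z]]
BT=box(-.13,.13,-.275,.275,.022); bl=loop(BT)
ST=box(-.028,.028,-.085,.085,.028); sl=loop(ST)
WT=[[-.05,.0075,.024],[-.05,-.0135,.024],[.05,-.0015,.024],[.044,.0075,.024]]; wl=loop(WT)
BLK=[box(.076,.092,.033,.057,.04),box(.076,.092,.173,.197,.04),box(.018,.078,.208,.234,.052),
 [[.06,.0268,.048],[.06,-.013,.048],[.02,-.013,.048],[.02,.022,.048]]]
def draw(c,items,x0,y0,x1,y1,k,fn):
    crop(c,x0,y0,x1,y1,k,fn); im=cv2.imread(fn)
    for E,p,z0,col in items:
        for A,B in E:
            q=((proj(c,T(p,[A,B],z0))-[x0,y0]+.5)*k*8).astype(int)
            cv2.line(im,tuple(map(int,q[0])),tuple(map(int,q[1])),col,1,cv2.LINE_AA,3)
    cv2.imwrite(fn,im)
E
cat > f1.py <<'E'
from edge import *
t=load("top0.pkl");s=load("side0.pkl")
b0=[.512,-.1235,-.25];s0=[.4855,-.007,-.168];w0=[.446,-.233,-.56]
ti=[(t,bl)];si=[(s,[bl[1],bl[2]])]
for nm,it in(("t",ti),("s",si),("ts",ti+si)):
    b,r=efit(it,b0,.18);print("board",nm,b.round(4),r)
for nm,it in(("t",[(t,sl)]),("s",[(s,sl)]),("ts",[(t,sl),(s,sl)])):
    st,r=efit(it,s0,.202);print("stone",nm,st.round(4),r)
for nm,it in(("t",[(t,wl)]),("s",[(s,wl)]),("ts",[(t,wl),(s,wl)])):
    w,r=efit(it,w0,.202);print("wedge",nm,w.round(4),r)
A=[(bl,b,.18,(255,0,0)),(sl,st,.202,(0,0,255)),(wl,w,.202,(0,255,255))]+[(loop(B),b,.18,(255,0,255)) for B in BLK]
draw(t,A,185,115,430,275,3,"pics/t1.png");draw(s,A,250,155,410,300,4,"pics/s1.png")
E
python3 f1.py
```

```text
board t [ 0.5134 -0.1193 -0.2496] [(40, -0.25), (0, None), (40, -0.19), (40, 0.0)]
board s [ 0.515  -0.1232 -0.253 ] [(40, -0.0), (36, 0.01)]
board ts [ 0.5135 -0.121  -0.2492] [(40, -0.26), (0, None), (40, 0.01), (40, 0.73), (40, 0.77), (36, -0.75)]
stone t [ 0.4865 -0.0033 -0.175 ] [(40, -0.0), (40, -0.24), (40, 0.0), (40, -0.26)]
stone s [ 0.487  -0.0041 -0.18  ] [(40, -0.02), (40, -0.01), (40, 0.02), (40, 0.01)]
stone ts [ 0.4868 -0.0036 -0.1764] [(40, -0.12), (40, -0.26), (40, 0.03), (40, -0.23), (40, 0.05), (40, 0.0), (40, -0.05), (40, -0.0)]
wedge t [ 0.4452 -0.231  -0.548 ] [(40, -0.27), (40, -0.26), (30, -0.68), (22, -0.26)]
wedge s [ 0.4466 -0.2334 -0.5489] [(40, -0.0), (0, None), (40, -0.04), (40, 0.01)]
wedge ts [ 0.4467 -0.2322 -0.5589] [(40, -1.0), (40, -0.01), (29, -0.24), (21, -0.26), (40, 0.25), (0, None), (40, 0.01), (40, 0.25)]
```

View pics/t1.png

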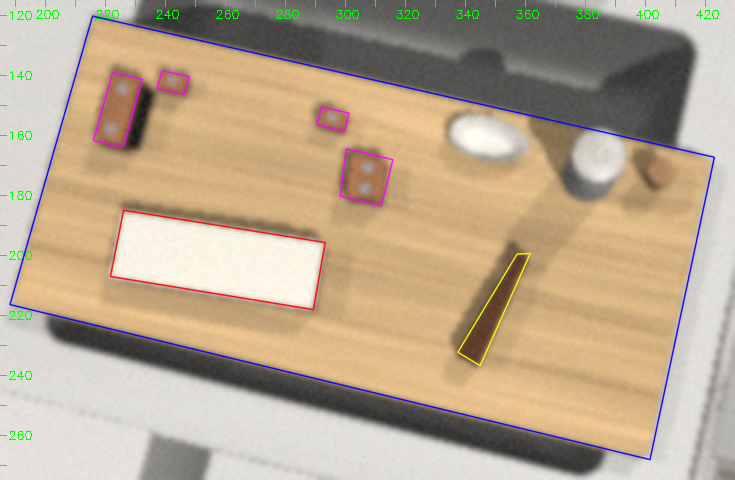

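View pics/s1.png

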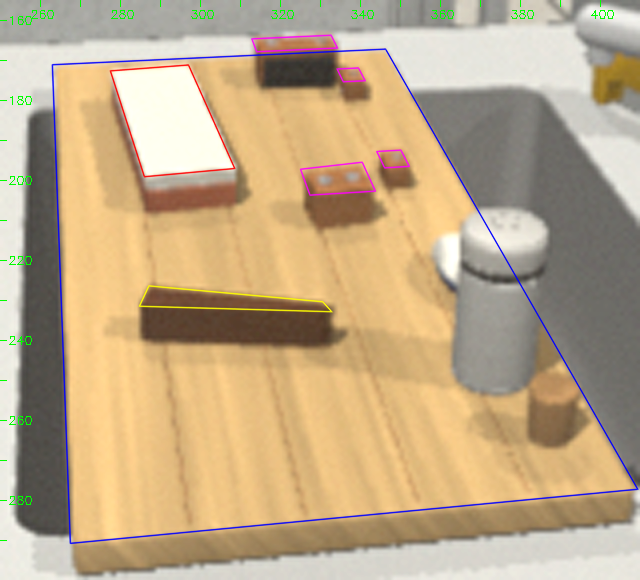

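```bash
cat > f2.py <<'E'
import edge
from edge import *
t=load("top0.pkl");s=load("side0.pkl")
b0=[.5135,-.121,-.25]
edge.lum=lambda c:cv2.GaussianBlur(c["frame"][...,2].astype(np.float32),(0,0),.7)
for nm,it in(("t",[(t,bl)]),("s",[(s,bl[1:2]+bl[2:3])]),("ts",[(t,bl),(s,bl[1:3])])):
    b,r=efit(it,b0,.18);print("board",nm,b.round(4),r)
for ch in(0,1,2):
  edge.lum=lambda c:cv2.GaussianBlur(c["frame"][...,ch].astype(np.float32),(0,0),.5)
  E=sum([loop(B) for B in BLK],[])
  for nm,it in(("t",[(t,E)]),("s",[(s,E)]),("ts",[(t,E),(s,E)])):
    b,r=efit(it,b0,.18,rng=2,n=12);print("blk",ch,nm,b.round(4),[x[1] for x in r])
A=[(bl,b,.18,(255,0,0))]+[(loop(B),b,.18,(255,0,255)) for B in BLK]
draw(t,A,205,130,325,195,6,"pics/t2.png");draw(s,A,295,155,355,220,10,"pics/s2.png")
E
python3 f2.py
```

```text
board t [ 0.5132 -0.1203 -0.2491] [(37, -0.32), (40, 0.02), (40, -0.22), (40, -0.05)]
board s [ 0.515  -0.1232 -0.2514] [(40, 0.0), (36, 0.01)]
board ts [ 0.5138 -0.1209 -0.2488] [(36, -0.5), (40, -0.31), (40, -0.0), (40, 0.06), (40, 0.69), (37, -0.75)]
blk 0 t [ 0.5094 -0.1187 -0.2897] [None, -0.0, 0.48, None, 0.27, 0.75, 0.48, None, 0.51, 0.13, 0.99, 1.25, None, 0.5, -0.52, 0.75]
blk 0 s [ 0.5123 -0.1217 -0.2528] [0.76, 0.02, 0.24, -0.02, 0.03, 0.01, -0.53, 0.86, 0.53, 1.26, 0.34, 1.24, 0.01, -0.49, 0.24, -1.01]
blk 0 ts [ 0.5116 -0.1206 -0.2669] [1.24, 0.25, 1.26, None, 0.99, 1.0, -0.24, 1.0, 1.24, 0.0, 0.01, 1.25, None, 0.13, 0.51, 1.0, 0.99, 0.0, 0.01, -0.0, -0.51, 0.0, 0.01, 0.25, -0.01, 0.88, 1.01, 1.25, 0.25, -0.37, 0.0, -1.0]
blk 1 t [ 0.5107 -0.1201 -0.2434] [None, 0.98, 0.19, 0.77, None, None, -0.12, 0.15, None, 0.5, 0.03, 1.0, None, 0.38, -0.08, 0.24]
blk 1 s [ 0.5126 -0.1206 -0.2579] [0.75, -0.2, 0.12, 0.07, 0.01, -0.21, -0.64, 0.33, 0.01, 0.79, 0.24, -0.29, -0.13, -0.32, 0.25, -0.8]
blk 1 ts [ 0.5121 -0.1197 -0.2656] [1.0, 0.49, 1.25, 1.25, 0.72, 1.24, None, 1.01, 1.22, 0.25, None, 1.0, 1.26, 0.13, 0.5, 0.5, 0.75, -0.13, 0.0, 0.0, -0.15, -0.0, -0.35, 0.13, -0.27, 0.25, 0.53, -0.5, 0.13, -0.25, -0.0, -1.0]
blk 2 t [ 0.5108 -0.1202 -0.2413] [0.01, 1.01, 0.24, 0.87, 0.26, None, -0.26, -0.01, -1.12, 0.26, -0.0, 0.86, None, 0.14, -0.26, 0.24]
blk 2 s [ 0.5133 -0.119  -0.2574] [0.74, -0.95, 0.01, 0.08, 0.25, -0.21, -0.88, 0.47, -0.24, None, 0.12, -0.53, -0.14, -0.95, 0.27, -1.05]
blk 2 ts [ 0.5124 -0.119  -0.2694] [0.98, 0.76, 1.27, 1.24, 0.4, 0.88, -0.89, 0.49, 1.12, 0.78, -0.63, 0.72, None, 0.41, 0.26, 0.22, 0.97, -1.25, -0.1, 0.12, -0.21, -0.25, None, 0.75, -0.85, None, 0.85, -0.51, 0.12, -1.24, 0.0, -1.02]
```

View pics/t2.png

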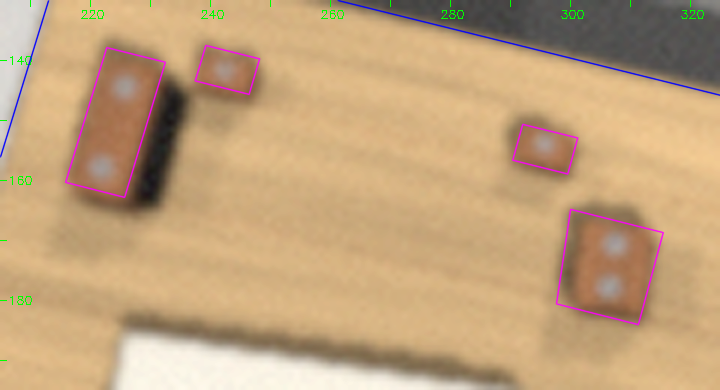

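View pics/s2.png

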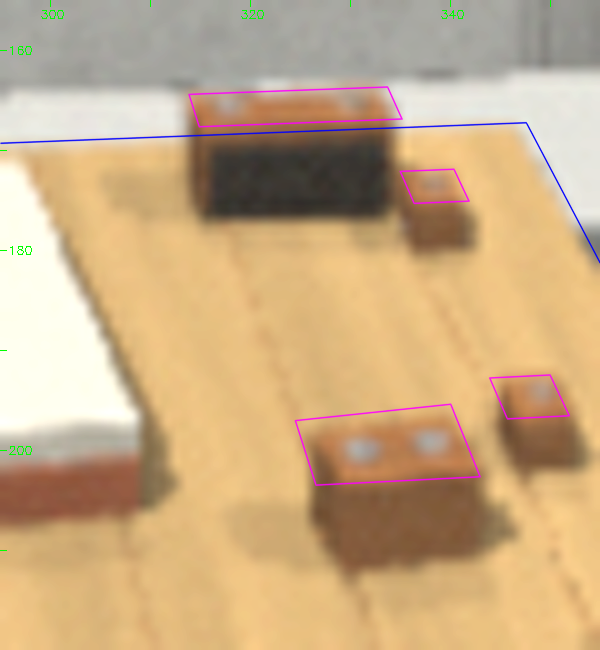

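```bash
python3 - <<'E'
from edge import *
t=load("top0.pkl");s=load("side0.pkl")
q=np.array([(225,70),(544,144),(125,88),(102,168),(615,245),(608,287)])/6+[204.5,129.5]
P=unproj(t,q,[.22,.22,.232,.232,.228,.228])
qs=np.array([(437,182),(545,392),(230,105),(352,102),(362,452),(432,442)])/10+[294.5,154.5]
Ps=unproj(s,qs,[.22,.22,.232,.232,.228,.228])
for p in(P,Ps):
  print(p.round(4)); d=p[0]-p[1];print(np.hypot(*d[:2]),"yaw",np.arctan2(-d[0],d[1]))
  for b in([.5135,-.1205,-.249],[.5125,-.1205,-.249]):
    c,sn=np.cos(b[2]),np.sin(b[2]);e=p[:,:2]-b[:2];print((np.c_[c*e[:,0]+sn*e[:,1],-sn*e[:,0]+c*e[:,1]]*1e3).round(1).tolist())
E
```

```text
[[ 0.6424  0.0378  0.22  ]
 [ 0.6074 -0.0976  0.22  ]
 [ 0.632   0.0775  0.232 ]
 [ 0.5977  0.0864  0.232 ]
 [ 0.5618 -0.1276  0.228 ]
 [ 0.5441 -0.1246  0.228 ]]
0.13991657667895274 yaw -0.25275734989626764
[[85.9, 185.2], [85.4, 45.3], [66.1, 221.1], [30.7, 221.3], [48.5, 5.0], [30.7, 3.6]]
[[86.9, 185.5], [86.3, 45.6], [67.0, 221.3], [31.6, 221.5], [49.5, 5.2], [31.6, 3.8]]
[[ 0.6447  0.0391  0.22  ]
 [ 0.6104 -0.0973  0.22  ]
 [ 0.6001  0.089   0.232 ]
 [ 0.6348  0.0781  0.232 ]
 [ 0.5458 -0.1252  0.228 ]
 [ 0.564  -0.1266  0.228 ]]
0.14065426749744425 yaw -0.2458163727786605
[[87.8, 187.0], [88.2, 46.4], [32.3, 224.4], [68.6, 222.4], [32.4, 3.4], [50.5, 6.5]]
[[88.7, 187.3], [89.2, 46.6], [33.3, 224.7], [69.6, 222.6], [33.4, 3.7], [51.4, 6.8]]
```

Call:
drive_tool:
  deltas:
    - [[0.01, -0.02, 0.045], -0.1]
    - [[0.025, -0.04, 0.03], -0.12]
    - [[0.025, -0.04, 0.02], -0.12]
    - [[0.025, -0.04, 0], -0.12]
    - [[0.025, -0.04, 0], -0.12]
    - [[0.025, -0.04, 0], -0.12]
    - [[0.025, -0.04, 0], -0.12]
    - [[0.025, -0.04, 0], -0.12]
    - [[0.025, -0.04, 0], -0.12]
    - [[0.025, -0.04, 0], -0.12]
  gripper: 1.0

```text
time_s: 1.1
eef_pos: [0.3744, 0.1677, 0.3221]
eef_rot: [-0.003, 0.668, 0.744, -0.001]
wrist_force: [0.2, 0.1, 0.4]
opening: 0.994
```

Call:
drive_tool:
  deltas:
    - [[0.025, -0.04, 0], -0.1]
    - [[0.025, -0.04, 0], -0.1]
    - [[0.025, -0.04, 0], -0.04]
    - [[0.02, -0.03, 0], -0.02]
    - [[0.01, -0.012, -0.02], 0]
    - [[0, 0, -0.02], 0]
    - [[0, 0, 0], 0]

```text
time_s: 1.8
eef_pos: [0.4834, -0.009, 0.2793]
eef_rot: [-0.003, 0.767, 0.642, -0.001]
wrist_force: [-1.0, 0.2, -0.9]
opening: 1.004
```

```bash
cat > st.py <<'E'
from bench import get_obs
import numpy as np
b=[.5135,-.1203,-.25]
o=get_obs();p=o["eef_pos"];w,x,y,z=o["eef_rot"]
c,s=np.cos(b[2]),np.sin(b[2]);e=p[:2]-b[:2]
f=o["wrist_force"]
print("t",o["time_s"],"p",p.round(4),"yaw",round((2*np.arctan2(y,x)-np.pi/2),4),"tiltq",w.round(4),z.round(4),"open",round(o["opening"],3))
print("board mm",(1e3*np.array([c*e[0]+s*e[1],-s*e[0]+c*e[1],p[2]-.18])).round(1),"Fboard",np.round([c*f[0]+s*f[1],-s*f[0]+c*f[1],f[2]],2),"tq",o["torque"].round(2),"q",o["q"].round(2))
E
python3 st.py
```

```text
t 1.8 p [ 0.4834 -0.009   0.2793] yaw -0.1774 tiltq -0.0033 -0.0012 open 1.004
board mm [-56.7 100.4  99.3] Fboard [-1.04 -0.04 -0.85] tq [ 0.01 -0.02 -0.01] q [-0.27 -0.06  1.77  0.    1.45 -0.09]
```

Call:
drive_tool:
  deltas:
    - [[0.0034, 0.0053, -0.03], 0.002]
    - [[0, 0, -0.025], 0]
    - [[0, 0, -0.012], 0]
    - [[0, 0, -0.005], 0]
    - [[0, 0, 0], 0]

```text
time_s: 2.3
eef_pos: [0.4877, -0.0028, 0.2087]
eef_rot: [-0.002, 0.766, 0.643, -0.0]
wrist_force: [0.8, 1.2, 0.3]
opening: 1.001
```

```bash
python3 st.py; python3 - <<'E'
from h import *
from bench import camera
for n in("side","top"):
    c=camera(n);pickle.dump(c,open(f"{n}1.pkl","wb"))
c=load("side1.pkl");crop(c,250,100,410,240,4,"pics/s3.png")
E
```

```text
t 2.3 p [ 0.4877 -0.0028  0.2087] yaw -0.1739 tiltq -0.002 -0.0002 open 1.001
board mm [-54.1 107.5  28.7] Fboard [0.44 1.4  0.27] tq [ 0.03  0.02 -0.01] q [-0.25  0.01  1.84  0.    1.3  -0.08]
```

View pics/s3.png

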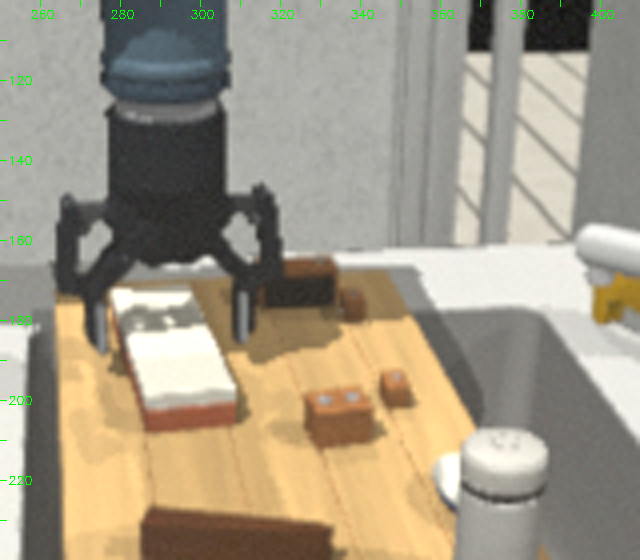

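Fingers straddle the stone (tips at about (274,187) and (311,184)), aligned. Lower a little and close.

Call:
drive_tool:
  deltas:
    - [[0, 0, -0.004], 0]
    - [[0, 0, 0], 0]

```text
time_s: 2.6
eef_pos: [0.4896, -0.0032, 0.2076]
eef_rot: [0.0, 0.766, 0.643, 0.002]
wrist_force: [0.0, 0.2, -0.2]
opening: 1.0
```

Call:
drive_tool:
  deltas:
    - [[0, 0, 0], 0]
    - [[0, 0, 0], 0]
    - [[0, 0, 0], 0]
    - [[0, 0, 0], 0]
    - [[0, 0, 0], 0]
    - [[0, 0, 0], 0]
    - [[0, 0, 0], 0]
  gripper: 0.0

```text
time_s: 3.3
eef_pos: [0.4899, -0.0034, 0.2089]
eef_rot: [0.001, 0.766, 0.643, 0.002]
wrist_force: [0.0, 0.4, 1.7]
opening: 0.642
```

```bash
python3 st.py
```

```text
t 3.3 p [ 0.4899 -0.0034  0.2089] yaw -0.1739 tiltq 0.0008 0.0018 open 0.642
board mm [-51.8 107.4  28.9] Fboard [-0.08  0.38  1.65] tq [0.08 0.2  0.03] q [-0.25  0.01  1.84  0.    1.29 -0.08]
```

Call:
drive_tool:
  deltas:
    - [[0, 0, 0.012], 0]
    - [[0, 0, 0.006], -0.038]
    - [[0, 0, 0], -0.038]
    - [[0.02, -0.005, 0], 0]
    - [[0.025, -0.006, 0], 0]
    - [[0.025, -0.006, 0], 0]
    - [[0.015, -0.003, 0], 0]
    - [[0, 0, 0], 0]

```text
time_s: 4.1
eef_pos: [0.573, -0.0228, 0.2248]
eef_rot: [-0.004, 0.791, 0.612, -0.002]
wrist_force: [0.7, 0.6, -5.8]
opening: 0.641
```

```bash
python3 st.py
```

```text
t 4.1 p [ 0.573  -0.0228  0.2248] yaw -0.2531 tiltq -0.0043 -0.002 open 0.641
board mm [ 33.5 109.2  44.8] Fboard [ 0.52  0.8  -5.78] tq [-0.01 -0.04 -0.04] q [-0.25  0.19  1.61  0.    1.35  0.  ]
```

Call:
drive_tool:
  deltas:
    - [[0.0082, 0, 0], 0.003]
    - [[0, 0, -0.006], 0]
    - [[0, 0, -0.006], 0]
    - [[0, 0, 0], 0]

```text
time_s: 4.5
eef_pos: [0.5791, -0.0219, 0.2104]
eef_rot: [-0.006, 0.79, 0.614, -0.004]
wrist_force: [-0.4, -0.8, -5.0]
opening: 0.638
```

```bash
python3 st.py; python3 - <<'E'
from edge import *
from bench import camera
for n in("side","top"):
    c=camera(n);pickle.dump(c,open(f"{n}2.pkl","wb"))
t=load("top2.pkl");s=load("side2.pkl")
b=[.5135,-.1203,-.25]
A=[(loop(B),b,.18,(255,0,255)) for B in BLK]
draw(t,A,205,130,325,200,6,"pics/t4.png");crop(s,270,140,370,240,6,"pics/s4.png")
E
```

```text
t 4.5 p [ 0.5791 -0.0219  0.2104] yaw -0.2494 tiltq -0.0063 -0.0036 open 0.638
board mm [ 39.2 111.6  30.4] Fboard [-0.21 -0.86 -5.  ] tq [-0.01 -0.   -0.01] q [-0.24  0.22  1.61  0.    1.33  0.01]
```

View pics/t4.png

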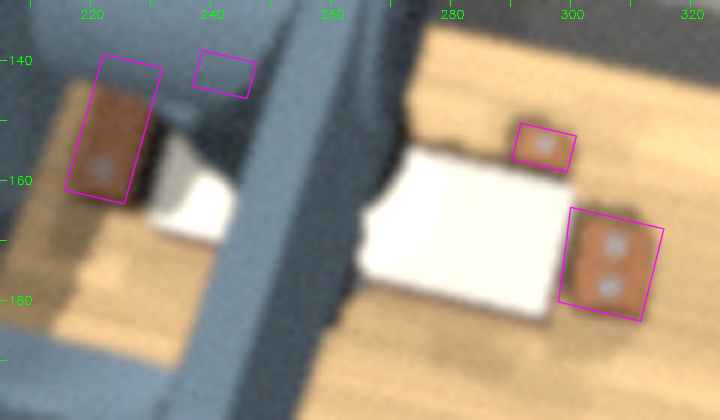

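View pics/s4.png

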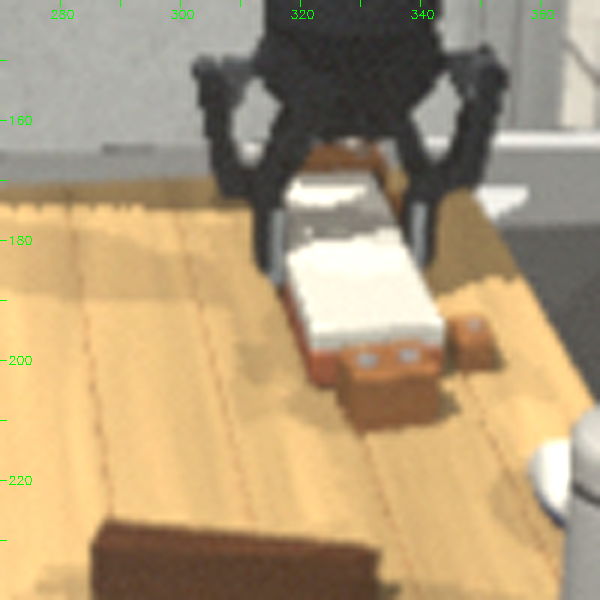

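Call:
drive_tool:
  deltas:
    - [[0, 0, -0.002], 0]
    - [[0, 0, -0.001], 0]
    - [[0.004, -0.001, 0], 0]
    - [[0.002, -0.0005, 0], 0]
    - [[0, 0, 0], 0]

```text
time_s: 5.1
eef_pos: [0.5864, -0.0237, 0.2097]
eef_rot: [-0.005, 0.79, 0.614, -0.002]
wrist_force: [0.9, -0.3, -6.0]
opening: 0.638
```

```bash
python3 st.py
```

```text
t 5.1 p [ 0.5864 -0.0237  0.2097] yaw -0.2493 tiltq -0.0048 -0.0024 open 0.638
board mm [ 46.7 111.7  29.7] Fboard [ 0.96 -0.02 -6.04] tq [-0.01 -0.04  0.02] q [-0.24  0.23  1.59  0.    1.33  0.01]
```

Call:
drive_tool:
  deltas:
    - [[0, 0, -0.0015], 0]
    - [[0, 0, -0.0015], 0]
    - [[0.001, 0.003, 0], 0]
    - [[0, 0, 0], 0]

```text
time_s: 5.5
eef_pos: [0.588, -0.0208, 0.2092]
eef_rot: [-0.004, 0.79, 0.614, -0.002]
wrist_force: [0.1, 0.1, -5.7]
opening: 0.637
```

```bash
python3 st.py
```

```text
t 5.5 p [ 0.588  -0.0208  0.2092] yaw -0.2494 tiltq -0.0038 -0.002 open 0.637
board mm [ 47.6 114.8  29.2] Fboard [ 0.04  0.07 -5.66] tq [ 0.01 -0.01 -0.04] q [-0.24  0.24  1.59  0.    1.33  0.01]
```

Call:
drive_tool:
  deltas:
    - [[0, 0, -0.003], 0]
    - [[0, 0, -0.003], 0]
    - [[0, 0, -0.002], 0]

```text
time_s: 5.8
eef_pos: [0.5882, -0.0209, 0.2091]
eef_rot: [-0.002, 0.789, 0.614, -0.002]
wrist_force: [-6.0, 1.1, 3.8]
opening: 0.642
```

```bash
python3 st.py
```

```text
t 5.8 p [ 0.5882 -0.0209  0.2091] yaw -0.2489 tiltq -0.0024 -0.0016 open 0.642
board mm [ 47.7 114.8  29.1] Fboard [-6.1  -0.4   3.77] tq [ 0.09  0.77 -0.15] q [-0.24  0.23  1.59  0.    1.32  0.01]
```

Call:
drive_tool:
  deltas:
    - [[0.0005, 0.002, 0], 0]
    - [[0.0007, 0.003, 0], 0]

```text
time_s: 6.0
eef_pos: [0.5883, -0.0202, 0.2094]
eef_rot: [0.0, 0.79, 0.613, -0.005]
wrist_force: [-4.9, -15.1, -2.4]
opening: 0.637
```

```bash
python3 st.py
```

```text
t 6.0 p [ 0.5883 -0.0202  0.2094] yaw -0.2502 tiltq 0.0002 -0.005 open 0.637
board mm [ 47.7 115.5  29.4] Fboard [ -1.06 -15.82  -2.43] tq [-2.16  0.76  0.07] q [-0.23  0.24  1.59 -0.01  1.32  0.02]
```

Call:
drive_tool:
  deltas:
    - [[0.002, -0.0005, 0], 0]
    - [[0.002, 0, -0.001], 0]

```text
time_s: 6.2
eef_pos: [0.5883, -0.0207, 0.2092]
eef_rot: [-0.003, 0.79, 0.613, -0.009]
wrist_force: [-18.4, 0.7, 14.8]
opening: 0.643
```

```bash
python3 st.py
```

```text
t 6.2 p [ 0.5883 -0.0207  0.2092] yaw -0.2505 tiltq -0.0031 -0.0087 open 0.643
board mm [ 47.8 115.   29.2] Fboard [-18.02  -3.93  14.82] tq [ 0.18  2.17 -0.  ] q [-0.23  0.24  1.58 -0.01  1.34  0.02]
```

Call:
drive_tool:
  deltas:
    - [[0, 0, 0], 0]
    - [[0, 0, 0], 0]
    - [[0, 0, 0], 0]
    - [[0, 0, 0], 0]
  gripper: 1.0

```text
time_s: 6.6
eef_pos: [0.5901, -0.021, 0.2114]
eef_rot: [-0.001, 0.79, 0.613, -0.007]
wrist_force: [-0.0, 0.4, 0.8]
opening: 0.997
```

Call:
drive_tool:
  deltas:
    - [[0, 0, 0.02], 0]
    - [[0, 0, 0.04], 0]
    - [[0, 0, 0.045], 0]
    - [[-0.03, -0.03, 0], 0.1]
    - [[-0.035, -0.04, 0], 0.15]
    - [[-0.03, -0.04, 0], 0.15]
    - [[-0.03, -0.04, 0], 0.15]
    - [[-0.03, -0.03, 0], 0.15]
    - [[0, 0, 0], 0.15]

```text
time_s: 7.5
eef_pos: [0.4443, -0.1911, 0.3214]
eef_rot: [0.005, 0.491, 0.871, -0.007]
wrist_force: [-0.8, 0.1, -0.6]
opening: 0.996
```

```bash
python3 st.py; python3 - <<'E'
from edge import *
from bench import camera
for n in("side","top"):
    c=camera(n);pickle.dump(c,open(f"{n}3.pkl","wb"))
t=load("top3.pkl");s=load("side3.pkl")
b=[.5135,-.1203,-.25]
A=[(loop(B),b,.18,(255,0,255)) for B in BLK]
draw(t,A,205,130,375,250,4,"pics/t5.png");crop(s,250,140,370,240,6,"pics/s5.png")
E
```

```text
t 7.5 p [ 0.4443 -0.1911  0.3214] yaw 0.5434 tiltq 0.0052 -0.0071 open 0.996
board mm [-49.5 -85.7 141.4] Fboard [-0.76 -0.07 -0.62] tq [-0.02  0.01  0.02] q [-0.64 -0.1   1.72 -0.01  1.51 -1.19]
```

View pics/t5.png

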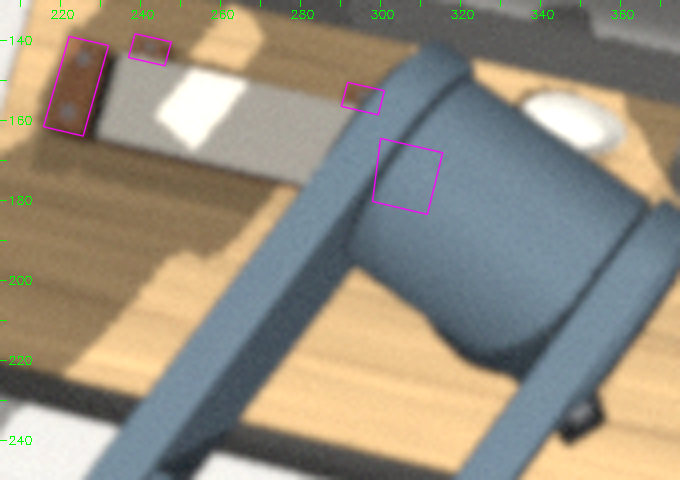

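View pics/s5.png

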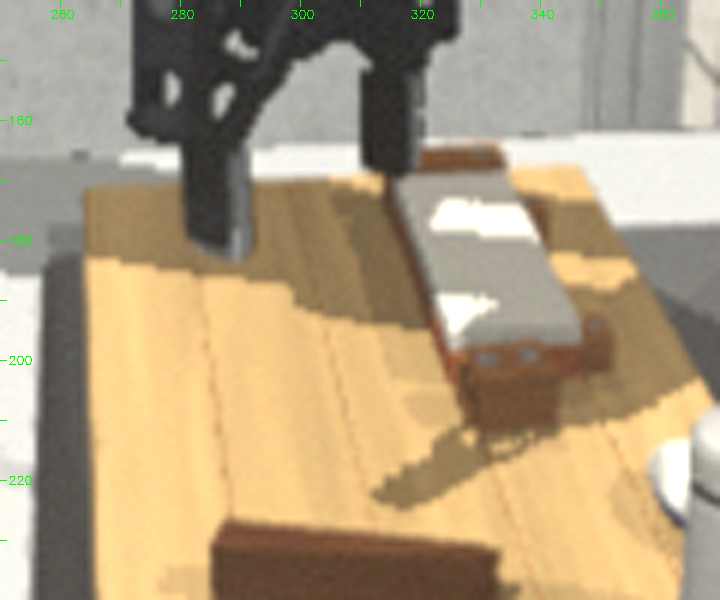

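Call:
drive_tool:
  deltas:
    - [[-0.01, -0.008, -0.02], 0.14]
    - [[-0.01, -0.008, -0.02], 0.14]
    - [[-0.01, -0.008, -0.02], 0.14]
    - [[0, 0, -0.01], 0.11]
    - [[0, 0, 0], 0]

```text
time_s: 8.1
eef_pos: [0.4185, -0.2119, 0.2507]
eef_rot: [0.01, 0.246, 0.969, -0.003]
wrist_force: [-0.5, -0.3, -0.0]
opening: 1.004
```

```bash
python3 st.py; python3 - <<'E'
from edge import *
from bench import camera
for n in("side",):
    c=camera(n);pickle.dump(c,open(f"{n}4.pkl","wb"))
s=load("side4.pkl")
crop(s,240,150,360,250,6,"pics/s6.png")
E
```

```text
t 8.1 p [ 0.4185 -0.2119  0.2507] yaw 1.0728 tiltq 0.0097 -0.0033 open 1.004
board mm [ -69.4 -112.3   70.7] Fboard [-0.41 -0.38 -0.02] tq [-0.    0.04 -0.04] q [-0.72 -0.1   1.85  0.    1.36 -1.8 ]
```

View pics/s6.png

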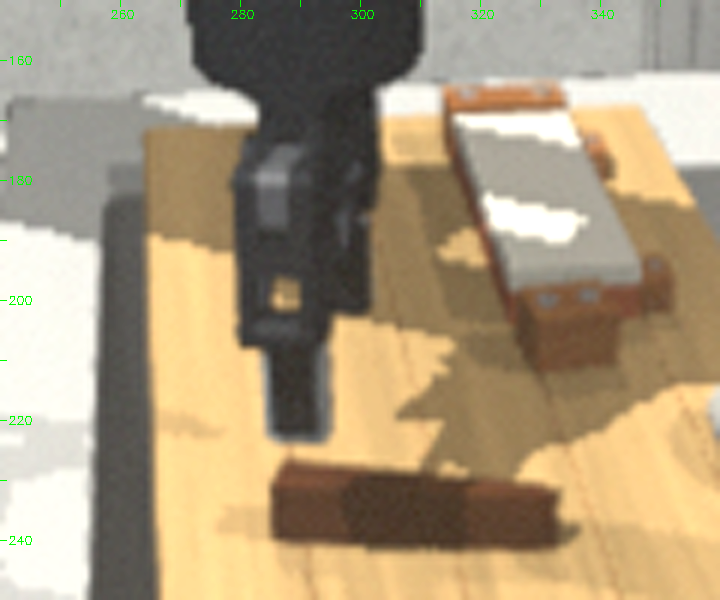

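Call:
drive_tool:
  deltas:
    - [[-0.004, -0.003, -0.015], 0.008]
    - [[0, 0, -0.015], 0]
    - [[0, 0, -0.01], 0]
    - [[0, 0, -0.002], 0]
    - [[0, 0, 0], 0]

```text
time_s: 8.65
eef_pos: [0.419, -0.2149, 0.2126]
eef_rot: [0.013, 0.251, 0.968, -0.005]
wrist_force: [-0.1, 0.6, -0.4]
opening: 0.999
```

```bash
python3 st.py
```

```text
t 8.65 p [ 0.419  -0.2149  0.2126] yaw 1.063 tiltq 0.0134 -0.0049 open 0.999
board mm [ -68.2 -115.1   32.6] Fboard [-0.22  0.61 -0.36] tq [-0.02  0.05 -0.02] q [-0.73 -0.06  1.9   0.    1.27 -1.79]
```

Call:
drive_tool:
  deltas:
    - [[-0.005, -0.0005, -0.003], 0.015]
    - [[-0.001, 0, -0.004], 0]
    - [[0, 0, 0], 0]

```text
time_s: 8.95
eef_pos: [0.4135, -0.2159, 0.2068]
eef_rot: [0.015, 0.244, 0.97, -0.005]
wrist_force: [-0.2, 0.1, -0.3]
opening: 1.0
```

```bash
python3 st.py
```

```text
t 8.95 p [ 0.4135 -0.2159  0.2068] yaw 1.0783 tiltq 0.0147 -0.0054 open 1.0
board mm [ -73.3 -117.3   26.8] Fboard [-0.19  0.08 -0.29] tq [ 0.05 -0.01 -0.03] q [-0.74 -0.07  1.92  0.    1.26 -1.82]
```

Call:
drive_tool:
  deltas:
    - [[0, 0, 0], 0]
    - [[0, 0, 0], 0]
    - [[0, 0, 0], 0]
    - [[0, 0, 0], 0]
    - [[0, 0, 0], 0]
    - [[0, 0, 0], 0]
    - [[0, 0, 0], 0]
    - [[0, 0, 0], 0]
    - [[0, 0, 0], 0]
  gripper: 0.0

```text
time_s: 9.85
eef_pos: [0.4138, -0.2164, 0.2078]
eef_rot: [0.015, 0.244, 0.97, -0.006]
wrist_force: [-0.1, -0.3, -0.5]
opening: 0.219
```

```bash
python3 st.py;python3 - <<'E'
from edge import *
from bench import camera
for n in("side","top"):
    c=camera(n);pickle.dump(c,open(f"{n}5.pkl","wb"))
s=load("side5.pkl")
crop(s,240,150,360,250,6,"pics/s7.png")
crop(load("top5.pkl"),205,130,375,250,4,"pics/t7.png")
E
```

```text
t 9.85 p [ 0.4138 -0.2164  0.2078] yaw 1.0773 tiltq 0.0154 -0.0059 open 0.219
board mm [ -72.8 -117.8   27.8] Fboard [-0.03 -0.28 -0.45] tq [0.05 0.03 0.02] q [-0.74 -0.07  1.92  0.    1.26 -1.82]
```

View pics/s7.png

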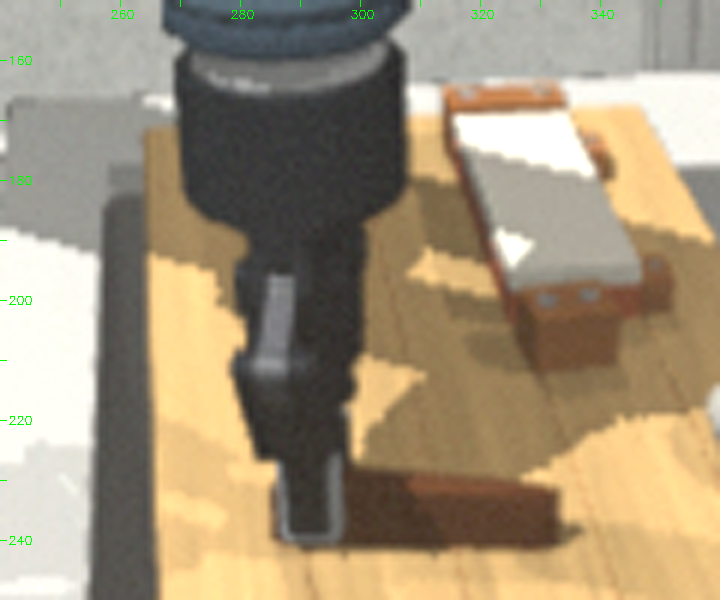

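View pics/t7.png

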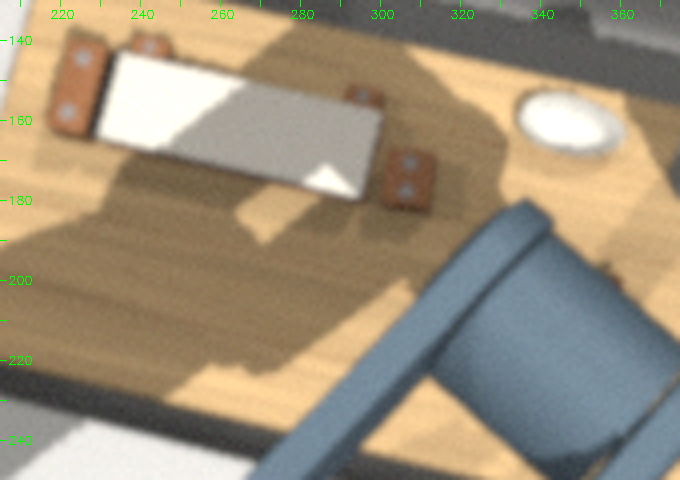

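Call:
drive_tool:
  deltas:
    - [[0, 0, 0.006], 0]
    - [[0, 0, 0.006], 0.05]
    - [[0.005, 0.025, 0], 0.07]
    - [[0.006, 0.03, 0], 0.07]
    - [[0.006, 0.03, 0], 0.07]
    - [[0.006, 0.025, 0], 0.04]
    - [[0.003, 0.012, 0], 0]
    - [[0, 0, 0], 0]

```text
time_s: 10.75
eef_pos: [0.4403, -0.0909, 0.2226]
eef_rot: [0.017, 0.092, 0.996, -0.004]
wrist_force: [-0.2, -0.7, -0.9]
opening: 0.215
```

```bash
python3 st.py
```

```text
t 10.75 p [ 0.4403 -0.0909  0.2226] yaw 1.3873 tiltq 0.0167 -0.0036 open 0.215
board mm [-78.2  10.4  42.6] Fboard [-0.02 -0.7  -0.95] tq [-0.04  0.06  0.01] q [-0.47 -0.13  1.94  0.01  1.29 -1.86]
```

Call:
drive_tool:
  deltas:
    - [[0.002, 0.008, -0.005], -0.005]
    - [[0, 0, -0.005], 0]
    - [[0, 0, -0.002], 0]
    - [[0, 0, 0], 0]

```text
time_s: 11.15
eef_pos: [0.4422, -0.0838, 0.2097]
eef_rot: [0.017, 0.095, 0.995, -0.004]
wrist_force: [-0.4, -0.1, -0.1]
opening: 0.216
```

```bash
python3 st.py; cat > look.py <<'E'
import sys
from edge import *
from bench import camera
k=sys.argv[1]; dr=sys.argv[2:]
for n in("side","top"):
    c=camera(n);pickle.dump(c,open(f"{n}{k}.pkl","wb"))
s=load(f"side{k}.pkl")
crop(s,280,165,360,235,9,f"pics/s{k}.png")
crop(load(f"top{k}.pkl"),255,130,345,240,7 if 0 else 5,f"pics/t{k}.png")
E
python3 look.py 8
```

```text
t 11.15 p [ 0.4422 -0.0838  0.2097] yaw 1.3804 tiltq 0.0166 -0.004 open 0.216
board mm [-78.1  17.7  29.7] Fboard [-0.37 -0.16 -0.15] tq [ 0.04 -0.02  0.02] q [-0.46 -0.11  1.96  0.    1.27 -1.84]
```

View pics/s8.png

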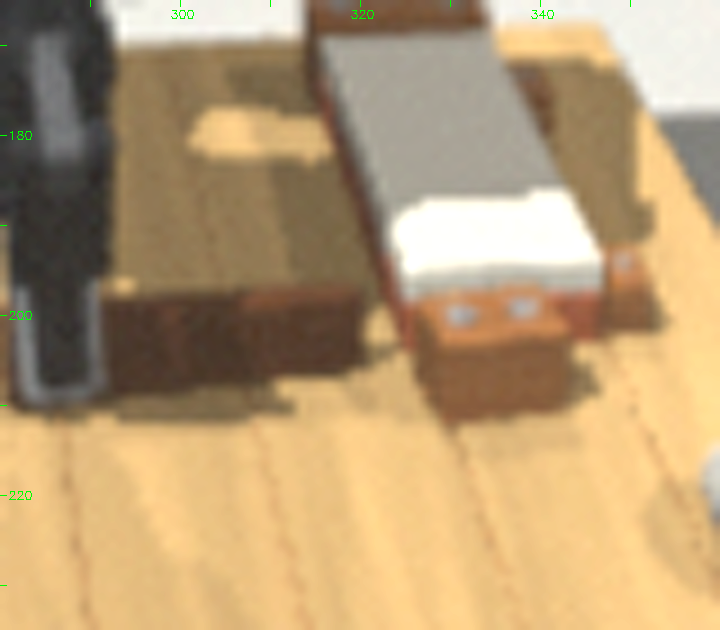

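View pics/t8.png

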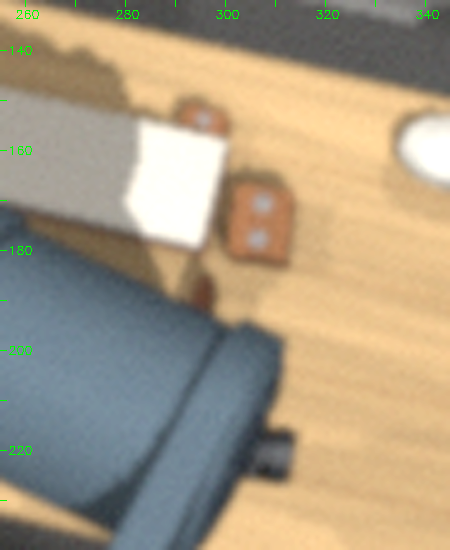

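```bash
cat > ov.py <<'E'
import sys
from edge import *
k=sys.argv[1]; x,y,yaw,z=map(float,sys.argv[2:6])  # wedge pose in board mm
b=[.5135,-.1203,-.25]
w=T(b,[[x/1e3,y/1e3,0]],0)[0]; wp=[w[0],w[1],b[2]+yaw]
st=T(b,[[.048,.115,0]],0)[0]; sp=[st[0],st[1],b[2]]
B=BLK[:3]+[[[.06,.022,.048],[.06,-.013,.048],[.02,-.013,.048],[.02,.0172,.048]]]
A=[(wl,wp,.18+z/1e3,(0,255,255)),(sl,sp,.202,(0,0,255))]+[(loop(q),b,.18,(255,0,255)) for q in B]
draw(load(f"top{k}.pkl"),A,255,130,345,240,5,f"pics/to{k}.png")
draw(load(f"side{k}.pkl"),A,270,160,360,230,8,f"pics/so{k}.png")
a=cv2.imread(f"pics/to{k}.png");c=cv2.imread(f"pics/so{k}.png")
cv2.imwrite(f"pics/to{k}.png",a)
E
python3 ov.py 8 -42.8 19.8 0 24
```

```text
(no output)
```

View pics/to8.png

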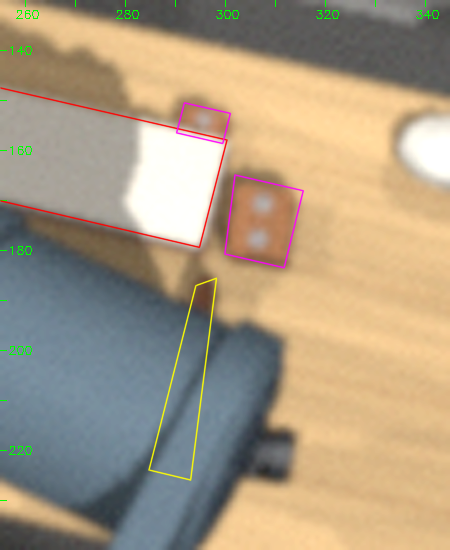

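View pics/so8.png

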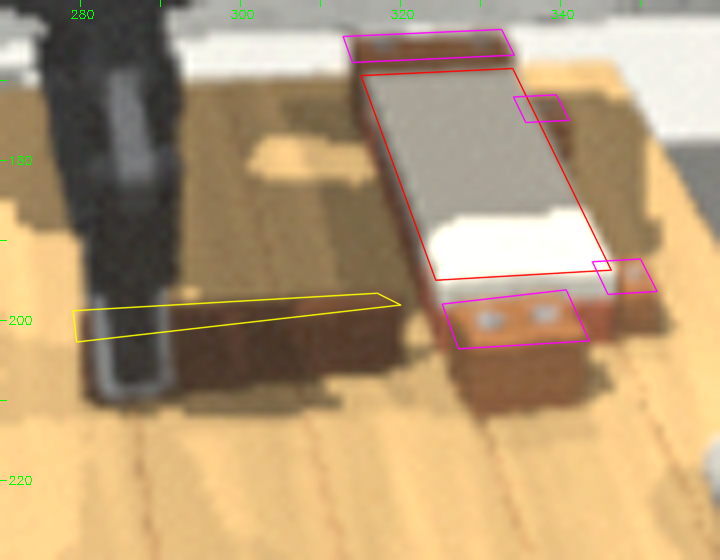

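Call:
drive_tool:
  deltas:
    - [[0.006, -0.0005, -0.001], 0]
    - [[0.006, -0.0015, 0], 0]
    - [[0.004, -0.001, 0], 0]
    - [[0, 0, 0], 0]

```text
time_s: 11.65
eef_pos: [0.4603, -0.0883, 0.2095]
eef_rot: [0.017, 0.096, 0.995, -0.004]
wrist_force: [-0.1, 0.2, -0.7]
opening: 0.216
```

```bash
python3 st.py; python3 look.py 9; python3 ov.py 9 -27 20.9 0 23
```

```text
t 11.65 p [ 0.4603 -0.0883  0.2095] yaw 1.3788 tiltq 0.0174 -0.0044 open 0.216
board mm [-59.5  17.8  29.5] Fboard [-0.17  0.14 -0.65] tq [-0.02  0.03 -0.02] q [-0.45 -0.07  1.91  0.    1.26 -1.83]
```

View pics/s9.png

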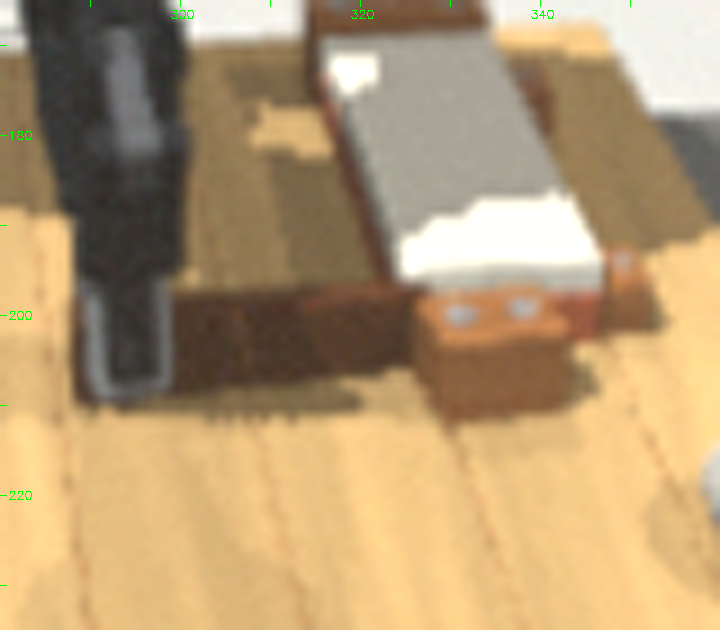

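View pics/to9.png

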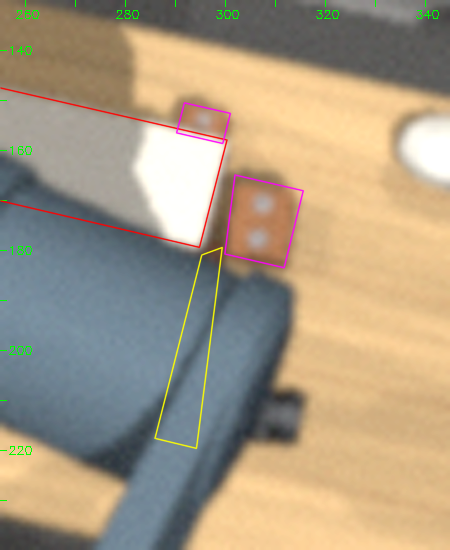

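Call:
drive_tool:
  deltas:
    - [[0.004, 0, -0.001], 0]
    - [[0.005, -0.001, 0], 0]
    - [[0, 0, 0], 0]

```text
time_s: 12.05
eef_pos: [0.4693, -0.0891, 0.2082]
eef_rot: [0.017, 0.096, 0.995, -0.004]
wrist_force: [0.1, -0.6, -0.5]
opening: 0.214
```

```bash
python3 st.py
```

```text
t 12.05 p [ 0.4693 -0.0891  0.2082] yaw 1.3789 tiltq 0.0172 -0.0044 open 0.214
board mm [-50.6  19.3  28.2] Fboard [ 0.21 -0.61 -0.48] tq [-0.04  0.03 -0.07] q [-0.44 -0.04  1.89  0.    1.26 -1.82]
```

Call:
drive_tool:
  deltas:
    - [[0.004, -0.0015, -0.001], 0]
    - [[0.003, -0.001, -0.001], 0]
    - [[0, 0, 0], 0]

```text
time_s: 12.35
eef_pos: [0.4771, -0.0918, 0.2081]
eef_rot: [0.017, 0.095, 0.995, -0.005]
wrist_force: [0.7, -0.1, -1.1]
opening: 0.212
```

```bash
python3 st.py
```

```text
t 12.35 p [ 0.4771 -0.0918  0.2081] yaw 1.3795 tiltq 0.0174 -0.0047 open 0.212
board mm [-42.3  18.6  28.1] Fboard [ 0.69  0.07 -1.14] tq [-0.06  0.04 -0.02] q [-0.44 -0.03  1.88  0.    1.25 -1.82]
```

Call:
drive_tool:
  deltas:
    - [[0, 0, -0.0015], 0]
    - [[0, 0, 0], 0]

```text
time_s: 12.55
eef_pos: [0.4775, -0.0919, 0.208]
eef_rot: [0.018, 0.095, 0.995, -0.005]
wrist_force: [-0.2, 0.0, -0.6]
opening: 0.213
```

Call:
drive_tool:
  deltas:
    - [[0, 0, 0], 0]
    - [[0, 0, 0], 0]
    - [[0, 0, 0], 0]
    - [[0, 0, 0], 0]
    - [[0, 0, 0], 0]
  gripper: 0.6

```text
time_s: 13.05
eef_pos: [0.4773, -0.0918, 0.2073]
eef_rot: [0.018, 0.095, 0.995, -0.005]
wrist_force: [0.8, -0.4, -0.1]
opening: 0.6
```

Call:
drive_tool:
  deltas:
    - [[0, 0, 0.03], 0]
    - [[0, 0, 0.03], 0]
    - [[-0.02, 0.005, 0.01], 0]
    - [[-0.03, 0.0075, 0], 0]
    - [[0, 0, 0], 0]

```text
time_s: 13.55
eef_pos: [0.4251, -0.0787, 0.2786]
eef_rot: [0.016, 0.095, 0.995, -0.004]
wrist_force: [-0.2, -0.4, -0.4]
opening: 0.601
```

```bash
python3 st.py; python3 look.py 10; python3 ov.py 10 -7 20.7 0 22
```

```text
t 13.55 p [ 0.4251 -0.0787  0.2786] yaw 1.3798 tiltq 0.0162 -0.0042 open 0.601
board mm [-95.9  18.5  98.6] Fboard [-0.11 -0.47 -0.36] tq [ 0.01  0.01 -0.01] q [-0.46 -0.22  1.91  0.    1.42 -1.84]
```

View pics/s10.png

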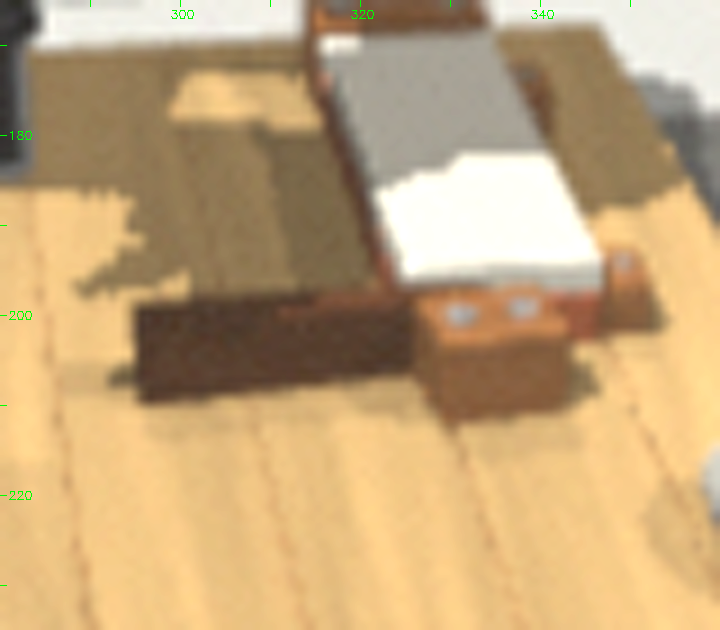

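View pics/to10.png

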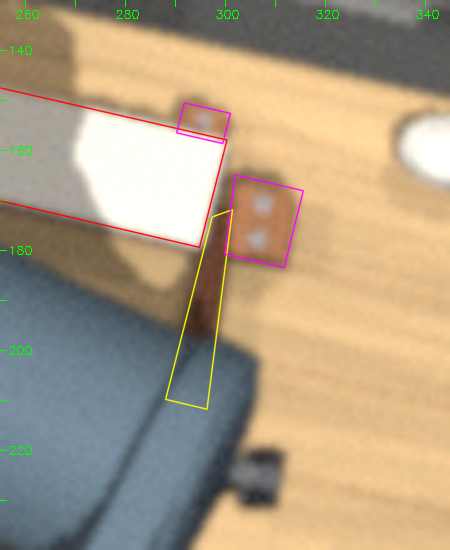

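Call:
drive_tool:
  deltas:
    - [[0, 0, 0], 0]
    - [[0, 0, -0.02], 0]
    - [[0, 0, -0.02], 0]
    - [[0, 0, -0.015], 0]
    - [[0, 0, -0.008], 0]
    - [[0, 0, 0], 0]
  gripper: 0.0

```text
time_s: 14.25
eef_pos: [0.4305, -0.0809, 0.213]
eef_rot: [0.017, 0.096, 0.995, -0.004]
wrist_force: [0.2, 0.5, 0.1]
opening: -0.001
```

```bash
python3 st.py
```

```text
t 14.25 p [ 0.4305 -0.0809  0.213 ] yaw 1.3791 tiltq 0.0171 -0.0043 open -0.001
board mm [-90.2  17.7  33. ] Fboard [0.09 0.55 0.1 ] tq [-0.05 -0.01  0.03] q [-0.46 -0.15  1.98  0.    1.28 -1.84]
```

Call:
drive_tool:
  deltas:
    - [[0.005, -0.001, -0.002], -0.03]
    - [[0.005, -0.001, -0.001], -0.03]
    - [[0.004, -0.001, 0], 0]
    - [[0, 0, 0], 0]

```text
time_s: 14.65
eef_pos: [0.4468, -0.0847, 0.2115]
eef_rot: [0.018, 0.126, 0.992, -0.005]
wrist_force: [-0.4, -0.5, -1.0]
opening: 0.002
```

```bash
python3 st.py
```

```text
t 14.65 p [ 0.4468 -0.0847  0.2115] yaw 1.3179 tiltq 0.0175 -0.005 open 0.002
board mm [-73.4  18.   31.5] Fboard [-0.31 -0.56 -0.95] tq [0.   0.02 0.04] q [-0.45 -0.1   1.94  0.    1.27 -1.77]
```

Call:
drive_tool:
  deltas:
    - [[0.002, -0.0005, 0], 0]
    - [[0.002, -0.0005, 0], 0]
    - [[0.001, -0.0003, 0], 0]

```text
time_s: 14.95
eef_pos: [0.4525, -0.0863, 0.2123]
eef_rot: [0.018, 0.125, 0.992, -0.005]
wrist_force: [0.2, -0.7, -0.1]
opening: 0.0
```

```bash
python3 st.py
```

```text
t 14.95 p [ 0.4525 -0.0863  0.2123] yaw 1.3193 tiltq 0.018 -0.0052 open 0.0
board mm [-67.5  17.9  32.3] Fboard [ 0.34 -0.66 -0.05] tq [0.01 0.07 0.03] q [-0.45 -0.09  1.93  0.    1.27 -1.77]
```

Call:
drive_tool:
  deltas:
    - [[0.0015, -0.0004, 0], 0]
    - [[0.001, -0.0003, 0], 0]

```text
time_s: 15.15
eef_pos: [0.4551, -0.087, 0.2124]
eef_rot: [0.018, 0.125, 0.992, -0.005]
wrist_force: [0.4, 0.3, 0.2]
opening: 0.004
```

Call:
drive_tool:
  deltas:
    - [[0.0015, -0.0004, 0], 0]
    - [[0.001, -0.0003, 0], 0]

```text
time_s: 15.35
eef_pos: [0.4577, -0.0877, 0.2124]
eef_rot: [0.018, 0.125, 0.992, -0.005]
wrist_force: [-0.6, 0.6, 0.1]
opening: 0.007
```

Call:
drive_tool:
  deltas:
    - [[0.0015, -0.0004, 0], 0]

```text
time_s: 15.45
eef_pos: [0.4592, -0.0881, 0.2123]
eef_rot: [0.018, 0.125, 0.992, -0.005]
wrist_force: [-1.0, 0.0, -0.0]
opening: 0.001
```

```bash
python3 st.py
```

```text
t 15.45 p [ 0.4592 -0.0881  0.2123] yaw 1.3196 tiltq 0.0178 -0.0052 open 0.001
board mm [-60.6  17.8  32.3] Fboard [-0.95 -0.21 -0.03] tq [ 0.02  0.05 -0.01] q [-0.45 -0.07  1.91  0.    1.26 -1.77]
```

Call:
drive_tool:
  deltas:
    - [[0.0015, -0.0004, 0], 0]

```text
time_s: 15.55
eef_pos: [0.4608, -0.0886, 0.2123]
eef_rot: [0.018, 0.125, 0.992, -0.005]
wrist_force: [-1.3, 0.0, 0.5]
opening: -0.001
```

Call:
drive_tool:
  deltas:
    - [[0.0015, -0.0004, 0], 0]

```text
time_s: 15.65
eef_pos: [0.4619, -0.0886, 0.2121]
eef_rot: [0.017, 0.125, 0.992, -0.005]
wrist_force: [-5.2, 1.8, 3.5]
opening: -0.002
```

Call:
drive_tool:
  deltas:
    - [[0.0015, -0.0004, 0], 0]

```text
time_s: 15.75
eef_pos: [0.4627, -0.0886, 0.212]
eef_rot: [0.016, 0.125, 0.992, -0.004]
wrist_force: [-5.9, 3.3, 5.1]
opening: -0.004
```

```bash
python3 st.py; python3 look.py 11
```

```text
t 15.75 p [ 0.4627 -0.0886  0.212 ] yaw 1.3199 tiltq 0.0158 -0.0045 open -0.004
board mm [-57.1  18.1  32. ] Fboard [-6.55  1.71  5.11] tq [0.51 0.94 0.01] q [-0.44 -0.06  1.9   0.    1.27 -1.76]
```

View pics/s11.png

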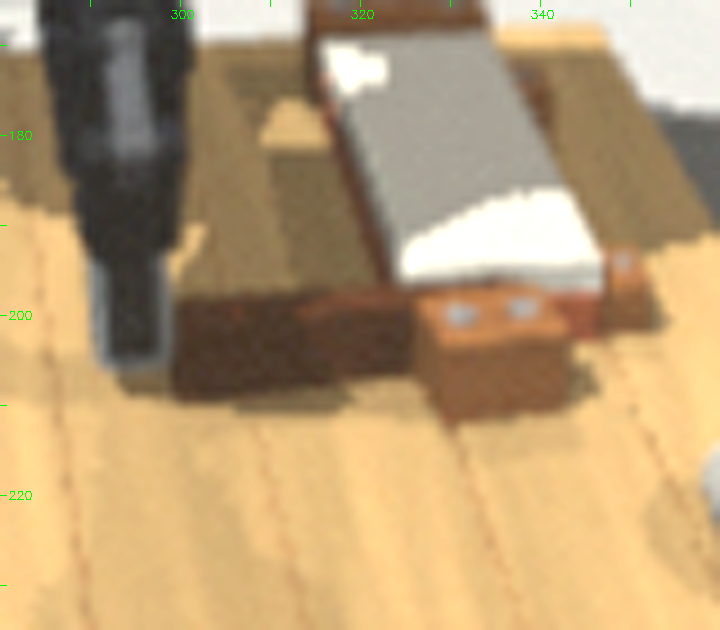

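Call:
drive_tool:
  deltas:
    - [[0.0015, -0.0004, 0], 0]

```text
time_s: 15.95
eef_pos: [0.4633, -0.0884, 0.2119]
eef_rot: [0.015, 0.125, 0.992, -0.004]
wrist_force: [-6.4, 2.6, 4.0]
opening: -0.001
```

Call:
drive_tool:
  deltas:
    - [[0.0015, -0.0004, 0], 0]

```text
time_s: 16.05
eef_pos: [0.4637, -0.0883, 0.2117]
eef_rot: [0.013, 0.125, 0.992, -0.004]
wrist_force: [-7.9, 2.1, 4.9]
opening: -0.001
```

```bash
python3 st.py
```

```text
t 16.05 p [ 0.4637 -0.0883  0.2117] yaw 1.3207 tiltq 0.0129 -0.0038 open -0.001
board mm [-56.2  18.6  31.7] Fboard [-8.13  0.1   4.87] tq [0.36 1.28 0.07] q [-0.44 -0.06  1.9   0.    1.27 -1.76]
```

Call:
drive_tool:
  deltas:
    - [[0.002, -0.0007, 0], 0]
    - [[0.002, -0.0007, 0], 0]

```text
time_s: 16.25
eef_pos: [0.4642, -0.0883, 0.211]
eef_rot: [0.008, 0.124, 0.992, -0.003]
wrist_force: [-10.8, 2.9, 5.2]
opening: -0.0
```

Call:
drive_tool:
  deltas:
    - [[0.0025, -0.0008, 0], 0]

```text
time_s: 16.35
eef_pos: [0.4646, -0.0881, 0.2105]
eef_rot: [0.005, 0.124, 0.992, -0.002]
wrist_force: [-10.7, 4.0, 6.3]
opening: -0.002
```

```bash
python3 st.py
```

```text
t 16.35 p [ 0.4646 -0.0881  0.2105] yaw 1.3223 tiltq 0.005 -0.0022 open -0.002
board mm [-55.4  19.1  30.5] Fboard [-11.34   1.27   6.27] tq [0.66 1.74 0.09] q [-0.44 -0.04  1.89 -0.    1.29 -1.76]
```

Call:
drive_tool:
  deltas:
    - [[0.003, -0.0012, 0.0003], 0]

```text
time_s: 16.45
eef_pos: [0.465, -0.0882, 0.2104]
eef_rot: [0.001, 0.124, 0.992, -0.001]
wrist_force: [-14.1, 4.8, 10.4]
opening: -0.001
```

Call:
drive_tool:
  deltas:
    - [[0.003, -0.0012, 0.0003], 0]

```text
time_s: 16.55
eef_pos: [0.4651, -0.0882, 0.2102]
eef_rot: [-0.003, 0.123, 0.992, -0.001]
wrist_force: [-14.8, 4.6, 11.2]
opening: -0.001
```

```bash
python3 st.py
```

```text
t 16.55 p [ 0.4651 -0.0882  0.2102] yaw 1.3238 tiltq -0.0026 -0.0006 open -0.001
board mm [-54.8  19.2  30.2] Fboard [-15.48   0.84  11.24] tq [0.82 2.45 0.1 ] q [-0.44 -0.03  1.87 -0.    1.3  -1.76]
```

Call:
drive_tool:
  deltas:
    - [[0.0035, -0.0012, 0.001], 0]

```text
time_s: 16.65
eef_pos: [0.4654, -0.0881, 0.2104]
eef_rot: [-0.007, 0.123, 0.992, 0.0]
wrist_force: [-14.5, 3.1, 6.8]
opening: -0.001
```

```bash
python3 st.py
```

```text
t 16.65 p [ 0.4654 -0.0881  0.2104] yaw 1.3245 tiltq -0.007 0.0002 open -0.001
board mm [-54.5  19.3  30.4] Fboard [-14.78  -0.63   6.78] tq [0.67 2.33 0.09] q [-0.44 -0.02  1.87 -0.    1.31 -1.76]
```

Call:
drive_tool:
  deltas:
    - [[0.0042, -0.0014, 0.0008], 0]

```text
time_s: 16.75
eef_pos: [0.4661, -0.0882, 0.2104]
eef_rot: [-0.012, 0.122, 0.992, 0.001]
wrist_force: [-17.6, 4.4, 10.4]
opening: -0.001
```

```bash
python3 st.py
```

```text
t 16.75 p [ 0.4661 -0.0882  0.2104] yaw 1.3253 tiltq -0.0119 0.001 open -0.001
board mm [-53.9  19.4  30.4] Fboard [-18.16  -0.05  10.44] tq [0.74 2.82 0.06] q [-0.43 -0.01  1.86 -0.01  1.32 -1.76]
```

Call:
drive_tool:
  deltas:
    - [[0.0046, -0.0015, 0.001], 0]

```text
time_s: 16.85
eef_pos: [0.4665, -0.0882, 0.2105]
eef_rot: [-0.018, 0.122, 0.992, 0.002]
wrist_force: [-19.8, 4.5, 10.1]
opening: -0.0
```

```bash
python3 st.py
```

```text
t 16.85 p [ 0.4665 -0.0882  0.2105] yaw 1.3262 tiltq -0.0176 0.002 open -0.0
board mm [-53.5  19.5  30.5] Fboard [-20.31  -0.58  10.12] tq [0.85 3.17 0.08] q [-0.43 -0.    1.85 -0.01  1.33 -1.76]
```

Call:
drive_tool:
  deltas:
    - [[-0.004, 0.001, 0], 0]
    - [[-0.015, 0.004, 0], 0]
    - [[-0.03, 0.007, 0.02], 0]
    - [[-0.02, 0.005, 0.04], 0]
    - [[-0.02, 0.03, 0.04], 0]
    - [[-0.01, 0.04, 0.03], 0]
    - [[0, 0.045, 0], 0]
    - [[0, 0.045, 0], 0]
    - [[0, 0.045, 0], 0]
    - [[0, 0, 0], 0]

```text
time_s: 17.85
eef_pos: [0.3663, 0.1381, 0.3436]
eef_rot: [-0.011, 0.124, 0.992, 0.004]
wrist_force: [0.5, -0.6, -0.1]
opening: 0.0
```

```bash
python3 st.py; python3 look.py 12; python3 ov.py 12 5 21 0 22
```

```text
t 17.85 p [0.3663 0.1381 0.3436] yaw 1.3214 tiltq -0.0108 0.0041 open 0.0
board mm [-206.6  214.   163.6] Fboard [ 0.66 -0.41 -0.1 ] tq [-0.06 -0.01  0.03] q [ 0.04 -0.32  1.86  0.01  1.63 -1.28]
```

View pics/s12.png

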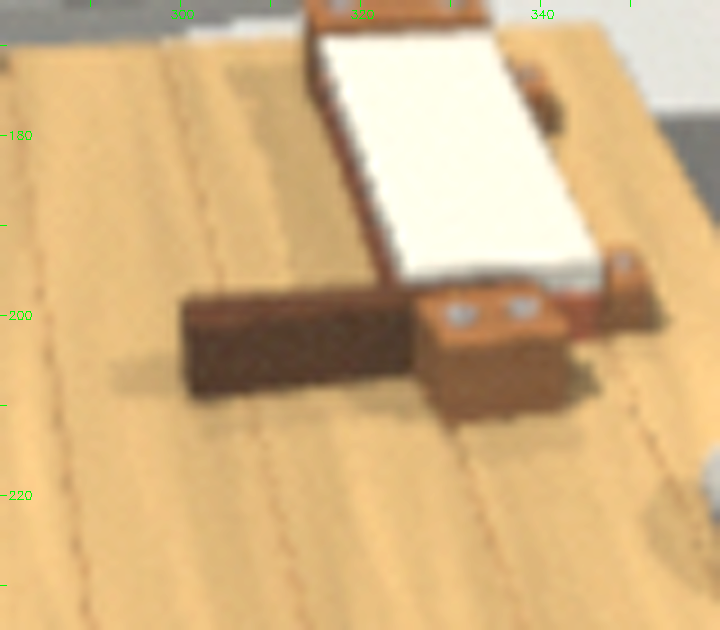

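View pics/to12.png

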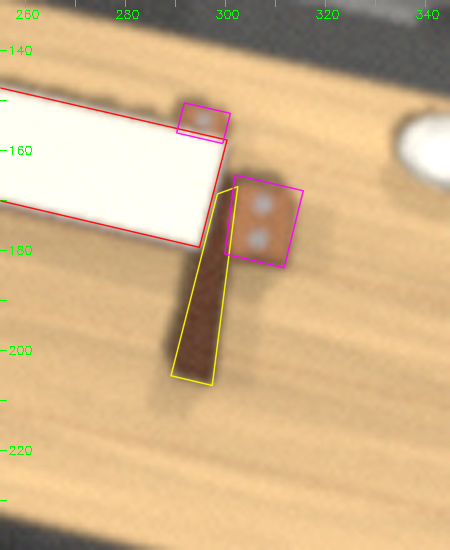

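```bash
python3 - <<'E'
from edge import *
b=[.5135,-.1203,-.25]
t=load("top12.pkl");s=load("side12.pkl")
def tob(p):
    c,sn=np.cos(b[2]),np.sin(b[2]);e=np.array(p[:2])-b[:2]
    return (1e3*(c*e[0]+sn*e[1])).round(1),(1e3*(-sn*e[0]+c*e[1])).round(1),round(p[2]-b[2],3)
st=T(b,[[.048,.115,0]],0)[0];w=T(b,[[.005,.021,0]],0)[0]
for nm,c in(("t",t),("s",s)):
    p,_=efit([(c,sl)],[st[0],st[1],-.25],.202);q,_=efit([(c,wl)],[w[0],w[1],-.25],.202)
    print(nm,"stone",tob(p),"wedge",tob(q))
d=np.abs(load("top12.pkl")["frame"].astype(int)-load("top0.pkl")["frame"]).sum(2)[145:185,325:420];print((d>60).sum())
E
```

```text
t stone (np.float64(48.0), np.float64(115.1), np.float64(-0.0)) wedge (np.float64(5.1), np.float64(21.0), np.float64(0.028))
s stone (np.float64(48.6), np.float64(113.1), np.float64(0.003)) wedge (np.float64(7.0), np.float64(24.5), np.float64(0.117))
0
```

```bash
python3 -c "
from bench import hand_in
print(hand_in())"
```

```text
the job is handed in; nothing more can be done
None
```

The stone is in its bed and the wedge is driven tight. I handed the job in at about 18 s of the 67 s allowed; no verdict was reported.

**What I did**
- I gripped the stone across its middle and set it in the bed. I pushed it against the buffer (about 16 N) and the rear blocks (about 18 N), then let go.
- I gripped the wedge near its thick end, slid it into the gap lying flat until its tip was about 23 mm in, and let go.
- I then pushed on the thick end with the shut fingers in small steps. The push rose steadily to about 20 N, where I stopped. That is inside the 15 to 22 N range and well short of the 30 N that may chip the stone. I then backed the arm clear.

**Last checks**
- **Stone:** The top picture puts its centre at board (48.0, 115.1) mm, square to within 0.001 rad; the target was (48, 115). The side camera put it at (48.6, 113.1), 2 mm off in y. That fits that camera's calibration error.
- **Wedge:** It looks flat in both pictures. In the top view its tip is about 35 mm into the gap. The angle fits disagreed with each other (0.03 rad from the top, 0.12 from the side). The side fit is poor because the end block hides part of the wedge.
- **Salt shaker, spoon rest and cork:** The top picture shows no change in them from the start.
- **Holding force:** I could not measure how hard the wedge presses on the stone by itself. I judge it from the push: at about 20 N, less drag on the board, it should be well above 6 N and below 24 N.

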